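# Hold the slicing tweezers at the marked cut width over the board

## Task

Take the sprung steel gauge tweezers off their wooden rest by the two black grip posts, carry them level over the red chopping board, and squeeze until the blue pointer stands at the red mark on the white gauge bar, so that the tips show the cut width. Keep both tips over the board a few centimetres above it (under 10 cm), touching nothing, and hold that gap steady: the program finishes with the gripper still holding the squeezed tweezers there. Do not push the red mark, and leave the board, salt shaker, jars and garlic where they are.

Things in the scene. Friction and masses are not known exactly. Their poses are not given: they have to be found in the camera images.
- tweezers: Sprung steel gauge tweezers, 183 mm long, 0.1 kg, lying on the rest, legs side by side. Origin: midway between the grip posts when open, on the legs' underside; x to the tips, y to the fixed leg, z up. Legs 4 mm thick, 14 mm high, meet at a pivot at x = -80 mm; tips at x = +80; heel block 18 mm wide, to x = -103. Fixed leg, heel and gauge bar are one body; the other leg is joint free_leg.
- grip (a point): Grasp point, fixed on the tweezers at [0, 0, 11] mm, near the centre of mass. At its x an upright black rubber grip post, 12 mm in diameter, 22 mm high (from the legs' underside up), stands outside each leg: grasp across both posts from above, along tweezers y. Width over the posts: 47 mm open, less 80 mm per rad of free_leg.
- free_leg (a joint): Closing angle of the free leg (-y side), rad: 0 = open (spring rest; tip centres 54 mm apart), 0.30 = shut. Per rad: 160 mm at the tips, 130 mm at the pointer, 80 mm at the grip posts. The spring presses the posts apart with about 5 N when open to 12 N when shut and reopens them when released; squeezing 2 to 4 mm carries the tweezers safely.
- pointer (a point): Point of the blue pointer, carried by the free leg above the white gauge bar, 23 mm above the legs' underside; top of the pointer at 25 mm. Moves along tweezers +y as the legs are squeezed, from y = -22 mm (open). The bar (10 x 68 mm along y, 5 mm graduations, top at 19 mm) crosses above the legs at x = +50 mm, fixed to the fixed leg.
- gauge_mark: Origin: middle of the red mark, a stiff rider 5 mm wide on the gauge bar at tweezers x = +50 mm, 22 mm above the legs' underside, set for this job between y = -9 and +8 mm in the tweezers' frame. Do not touch it. Its axes are those of the tweezers. The gap is right when the pointer has the same tweezers y as the mark.
- tip_fixed (a point): Tip of the fixed leg, at half the leg's height (7 mm above its underside).
- tip_free (a point): Tip of the free leg, at half the leg's height.
- rest: Fixed wooden rest, foot 165 x 75 x 8 mm, with two saddles (tops at z = 30 mm) under the tweezers at x = -66 and +55 mm, each 16 mm long in x; two lugs at the rear saddle, 40 mm apart, rise to z = 37 mm beside the heel. Between the saddles, beside the grip posts, nothing stands above 8 mm. Origin: centre of the underside; x as the tweezers' x at the start.
- board: Loose red plastic chopping board, 170 mm (x) by 260 mm (y) by 11 mm thick, lying on the worktop. Origin: centre of its underside.
- salt_shaker: Salt shaker, 44 mm across, 90 mm tall, a bystander; origin under its centre.
- spice_jar: Spice jar with dark cap, 41 mm across, 105 mm tall, a bystander; origin under its centre.
- garlic: Garlic bulb, 60 mm across, 58 mm tall, a bystander; origin under its centre.
- honey_jar: Honey jar with black lid, 63 mm across, 94 mm tall, a bystander; origin under its centre.

How it is judged (in metres and radians):
On the way, in this order (a step that is already met when the one before it is completed fails the run):
1. the tweezers are lifted clear of the rest in the fingers (height (world z) of tweezers above 0.045 m and contact force between the fingers and tweezers above 1 N and contact force between tweezers and board below 0.05 N and contact force between tweezers and rest below 0.05 N), for 0.2 s.
2. with both tips over the board, the pointer is held at the red mark for a second (x of tip_fixed in the frame of board between -0.085 and 0.085 m and y of tip_fixed in the frame of board between -0.13 and 0.13 m and x of tip_free in the frame of board between -0.085 and 0.085 m and y of tip_free in the frame of board between -0.13 and 0.13 m and height (world z) of tip_fixed between 0.025 and 0.13 m and height (world z) of tip_free between 0.025 and 0.13 m and angle between tweezers's own z axis and vertical below 0.3 rad and y of pointer in the frame of gauge_mark between -0.003 and 0.003 m and contact force between the fingers and tweezers above 1 N and contact force between tweezers and board below 0.05 N and contact force between tweezers and rest below 0.05 N), for 1 s.
At the end, for the whole second after the job is handed in: Fingers hold the tweezers (over 1 N), off board and rest, level within 0.3 rad, both tips over the board and 25 to 130 mm above the worktop; pointer within 3 mm of the mark along the tweezers' y; still (leg under 0.08 rad/s, tweezers under 30 mm/s) (all of step 2 and velocity of joint free_leg between -0.08 and 0.08 rad/s and linear speed of tweezers below 0.03 m/s); the arm keeps its last pose, push and grip.
It fails at once if a bystander (salt shaker, spice jar, garlic, honey jar) or the board is moved more than 3 cm (distance of any of salt_shaker, spice_jar, garlic, honey_jar, board from where it was at the start of the episode above 0.03 m).
It fails at once if the red mark is pushed (contact force between any of the fingers, the arm and gauge_mark above 1 N).
It also fails if it takes over 32 s, if anything falls off the work surface, if the arm or the gripper's body presses on something with over 40 N, if the wrist force passes 120 N, or if a joint passes its speed limit or range.

## Robot

A 6-joint arm with a two-finger parallel gripper is mounted at the origin on a cart in front of the work surface, level with it; the furniture and walls round the work are solid. World frame = base frame: x ahead of the robot, y to its left, z up, the work surface at z = 0. Lengths are in mm, angles in rad, forces in N, time in s.
With the tool pointing down it reaches from about 375 to 825 mm from the base axis. Payload 5.5 kg.
Tool frame: the origin (TCP) lies midway between the tips of the shut fingers; the grasp point (between the pads) lies 19 mm behind it (bot.grip_depth is the distance from the TCP to the grasp point, in mm); z points along the fingers, y is the line along which they close (so a half turn about z gives the same grasp; the last joint's range is limited). The gripper opens to 85 mm and grips with 20 to 120 N. Pads are 22 mm wide; open, the fingers measure 114 mm over their backs; the gripper's body (76 mm by 85 mm) begins 54 mm behind the grasp point. The pads swing forward as they close: fully open they stand 13 mm farther back than shut.
Start: joints at [-1.349, 0.314, -0.047, 1.21, 0, 1.571], TCP at [131.988, -585.298, 231.299] pointing down, gripper open.
Joint ranges: [-2.67, 2.67], [-0.69, 1.73], [-1.03, 1.25], [-2.08, 2.16], [-1.42, 1.45], [-3.14, 3.14]. Speed limits (rad/s): [2.39, 2.39, 3.01, 3.14, 3.14, 3.14].

## Interface

Orientations are given as a unit quaternion [w, x, y, z].
In Python, from plant import bot gives the robot as it stands.
- The arm moves only by the shell command python3 -m jog 'ROWS' [FORCE]. ROWS is JSON, a list of rows, each a list of 7 numbers: the opening, from 0 (shut) to 1 (fully open), then the shift along the tool's x, y, z in units of 25 mm (1.0 is 25 mm), then the turn, a rotation vector about the tool's x, y, z in units of 8 degrees (1.0 is 8 degrees). In form: [[hand, x, y, z, ax, ay, az], ...]. A call has 1 to 20 rows; each row is the pose to reach, as a shift and turn from the pose commanded when the call began, along the tool's axes at that moment; what a row does not reach only later rows make up. A row lasts 1/10 s, in which the tool goes at most 50 mm and 8.59 degrees, less where a joint would pass 70% of its speed; a pose out of reach is approached as far as the arm can. A call with a gripper value outside its range is refused whole. The fingers move at their own pace and stop on an object; FORCE is the grip in N (left out, the last holds). Time passes only in rows, so rows that repeat a pose let the fingers close. It gives the time, the measured TCP pose, the force, the opening and the grip force at its end, in the units of the state.
- bot.sense(): the state, without advancing time (a new reading comes with each control period).
- bot.get_image(name): name is "scene" or "top" or "wrist"; returns the picture (384x512x3 uint8, blue, green, red); there is no depth.
- bot.get_calibration(name): a dict with "fx", "fy", "cx", "cy" (pixels), "k1" (the pictures are not rectified: a ray, as slopes to the right and down, at radius r is drawn at 1 + k1 r^2 times it, then the intrinsics apply), "T" (4x4, takes a point from camera to world coordinates); the wrist camera has in their place "tool_from_camera" (4x4, takes a point from camera to tool coordinates, whose origin is the TCP and whose axes are the flange's). Camera axes: x right, y up, looking along -z (the intrinsics and any distortion apply to the point x, -y, -z); pixel columns grow to the right and rows downward; lengths in mm; the calibration is good to about 2 mm. A picture is of the moment at which its call begins: read the wrist's pose just before it. get_calibration takes no time and is no camera call.
- bot.finish_job(): hands the job in; it is judged then, once.
Trained networks look in the newest picture that a camera, given by its name, has taken for a name from the list of things; names that differ only in an ending like _2 or _b are one class to them, and where a whole thing is asked for, a point or a joint stands for the part that bears it (a point fixed in the world has none). Each returns a list of dicts, best first, with "score" (0 to 1); they miss things now and then, are a little off and sometimes report something else, mostly with a low value. They report only what shows in the picture. A call takes as long as a camera call.
- bot.recognise(target, camera): "position" ([row, column] as shares, 0 to 1, of the picture: columns of its width, rows of its height, amid what is visible of it).
- bot.cut_out(target, camera): "mask" (384x512 bool, what is visible of it) and "position" ([row, column] as shares, 0 to 1, of the picture: columns of its width, rows of its height, amid what is visible of it).
- bot.landmark_of(target, camera): "position" ([row, column] as shares, 0 to 1, of the picture: columns of its width, rows of its height: a listed point, or the origin of a listed thing).
The state is a dict: "t": time; "q": joint angles; "dq": joint speeds; "joint_torque": joint torques, N m; "position": TCP position; "eef_rot": TCP orientation; "ft_force": force on the tool from outside, world axes, zero at the start; "ft_torque": the same for the moment, N m; "opening": finger opening in mm; "grip_force": force on a finger pad.
Only numpy, scipy, OpenCV 4.12 (cv2) and the standard library are available. Lean on these libraries where they do the work, as an engineer would, in place of code of your own. Each camera call takes 0.05 s, during which the arm holds its last target. There are 200 camera calls.

## Working session

There is one attempt and no reset: what is moved stays moved. The work goes in short steps, Python scripts to look and compute and a shell command to move; the robot and the scene stay as the last step left them, time stands still between calls to the robot, and variables do not carry over. Pictures are saved under pics/ and viewed, at most 10 in all, crops included, and the job is handed in when it is done.

```bash
mkdir -p pics; ls
cat > h.py <<'E'
import numpy as np, cv2
from scipy.spatial.transform import Rotation as R
from plant import bot
def pose():
    s=bot.sense(); q=s["eef_rot"]; T=np.eye(4)
    T[:3,:3]=R.from_quat([q[1],q[2],q[3],q[0]]).as_matrix(); T[:3,3]=s["position"]; return T
def camT(n,P=None):
    c=bot.get_calibration(n)
    return c,(np.array(c["T"]) if "T" in c else P@np.array(c["tool_from_camera"]))
def ray(n,pos,P=None):
    c,T=camT(n,P); r,k=pos
    d=np.array([(k*512-c["cx"])/c["fx"],(r*384-c["cy"])/c["fy"]]); u=d.copy()
    for _ in range(20): u=d/(1+c["k1"]*(u@u))
    v=T[:3,:3]@np.array([u[0],-u[1],-1]); return T[:3,3],v/np.linalg.norm(v)
def atz(rr,z): o,v=rr; return o+v*(z-o[2])/v[2]
def tri(rays):
    A=sum(np.eye(3)-np.outer(v,v) for o,v in rays); b=sum((np.eye(3)-np.outer(v,v))@o for o,v in rays)
    p=np.linalg.solve(A,b); return p,[np.linalg.norm(np.cross(p-o,v)) for o,v in rays]
def proj(n,p,P=None):
    c,T=camT(n,P); q=np.linalg.inv(T)@np.append(p,1); u=np.array([q[0],-q[1]])/-q[2]
    u=u*(1+c["k1"]*(u@u)); return np.array([u[0]*c["fx"]+c["cx"],u[1]*c["fy"]+c["cy"]])
E
python3 - <<'E'
from h import *
np.set_printoptions(precision=1,suppress=True)
im={n:bot.get_image(n) for n in("scene","top")}
cv2.imwrite("pics/a.png",cv2.resize(im["top"],(800,600)));cv2.imwrite("pics/b.png",cv2.resize(im["scene"],(800,600)))
for t in ["grip","pointer","gauge_mark","tip_fixed","tip_free","tweezers","rest","board","salt_shaker","spice_jar","garlic","honey_jar"]:
    rs=[]
    for n in("scene","top"):
        l=bot.landmark_of(t,n)
        if l: print(t,n,round(l[0]["score"],2),np.array(l[0]["position"])*[384,512],len(l)); rs.append(ray(n,l[0]["position"]))
    if len(rs)==2: print("   ",*tri(rs))
print(bot.sense())
E
```

```text
pics
grip scene 0.75 [262.3 273.1] 1
grip top 0.55 [232.5 305.9] 1
    [ 485.2 -123.5   39.2] [np.float64(5.14639290669529), np.float64(5.1463929066952545)]
pointer scene 0.78 [256.8 301.4] 1
pointer top 0.56 [216.3 319.6] 1
    [ 527.5 -157.2   48.1] [np.float64(0.5172802788550428), np.float64(0.5172802788550036)]
tip_fixed scene 0.6 [233.4 302.8] 1
tip_fixed top 0.84 [198.2 304.2] 1
    [ 571.6 -123.4   41.2] [np.float64(1.7414005107833346), np.float64(1.741400510783511)]
tip_free scene 0.8 [257.6 313.8] 1
tip_free top 0.68 [205.8 327.5] 1
    [ 551.9 -177.5   34.6] [np.float64(2.5449468232878676), np.float64(2.5449468232877726)]
tweezers scene 0.76 [261.  271.3] 1
tweezers top 0.65 [234.7 305.2] 1
    [ 480.4 -120.3   50.9] [np.float64(3.9645044463159), np.float64(3.964504446316057)]
rest scene 0.81 [263.4 273.3] 1
rest top 0.75 [237.5 296.3] 1
    [ 484.6 -113.1    0.8] [np.float64(6.067664455360255), np.float64(6.0676644553602435)]
board scene 0.63 [190.3 189.7] 2
board top 0.96 [228.8 186.7] 1
    [494.2 160.6 -20. ] [np.float64(3.947148623936278), np.float64(3.947148623936353)
[... 326 characters left out ...]
arlic scene 0.63 [158.  290.5] 1
garlic top 0.83 [146.7 241.4] 1
    [695.7  24.6  43.7] [np.float64(5.396378785148293), np.float64(5.396378785148444)]
honey_jar scene 0.61 [206.9 349.6] 1
honey_jar top 0.9 [140.8 311.5] 1
    [ 729.8 -153.   -19.2] [np.float64(0.28019186300323057), np.float64(0.28019186300321736)]
{'t': 1.3, 'q': array([-1.3,  0.3, -0. ,  1.2, -0. ,  1.6]), 'dq': array([ 0.,  0., -0., -0.,  0., -0.]), 'joint_torque': array([ -0. , -53.9,  34. ,   0. ,  -0. ,  -0. ]), 'position': array([ 132. , -585.3,  231.3]), 'eef_rot': array([ 0. ,  1. ,  0.1, -0. ]), 'ft_force': array([-0.1,  0.7,  0.5]), 'ft_torque': array([0., 0., 0.]), 'grip_force': 0.0, 'opening': 85.27051015554635}
```

View pics/a.png

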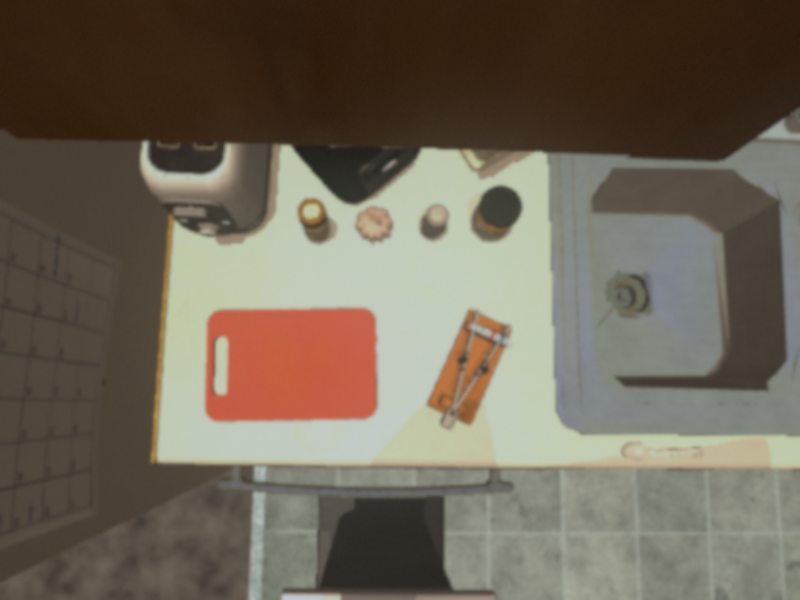

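View pics/b.png

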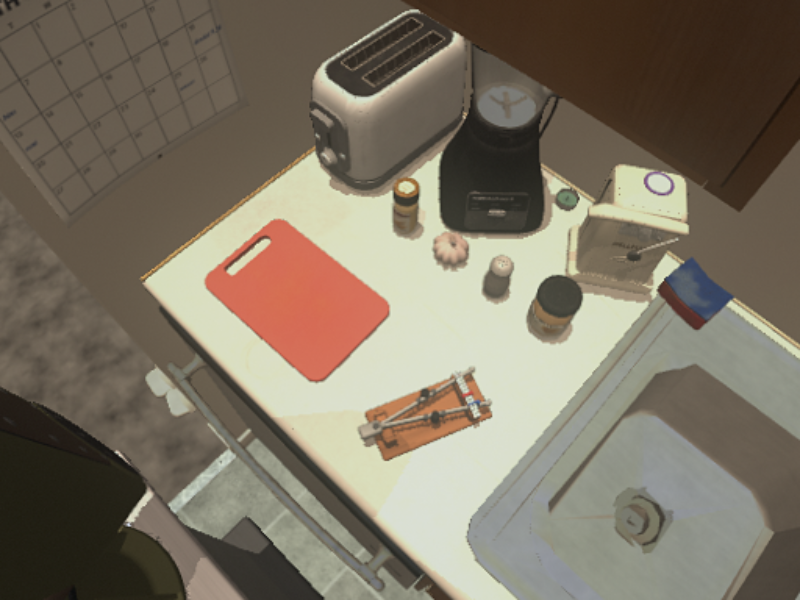

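Run:
```python
from h import *
np.set_printoptions(precision=3,suppress=True)
P=pose();print(P)
print(camT("wrist",P)[0], camT("top")[0])
```

```text
[[   0.976    0.22    -0.     131.988]
 [   0.22    -0.976   -0.    -585.299]
 [  -0.       0.      -1.     231.318]
 [   0.       0.       0.       1.   ]]
{'fx': 339.8832328564494, 'fy': 339.8832328564494, 'cx': 256.2246007493394, 'cy': 192.53487925765603, 'k1': 0.025915552543023544, 'tool_from_camera': array([[   0.   ,    0.965,    0.262,   66.504],
       [   1.   ,   -0.   ,   -0.001,   -0.513],
       [  -0.001,    0.262,   -0.965, -143.268],
       [   0.   ,    0.   ,    0.   ,    1.   ]])} {'fx': 373.1841679157961, 'fy': 373.1841679157961, 'cx': 251.21934230034998, 'cy': 198.2695396647448, 'k1': -0.030212279267284852, 'T': array([[  0.015,   0.988,  -0.152, 434.469],
       [ -0.999,   0.019,   0.03 ,  28.643],
       [  0.033,   0.152,   0.988, 904.926],
       [  0.   ,   0.   ,   0.   ,   1.   ]])}
```

The top view shows the open tweezers on the rest, with grip posts at about (462,357) and (484,370), tips at (475,315) and (508,325), and the heel at (448,420). The board spans (207–377, 308–420). In the scene view the red mark is at about (466,390) and the pointer at about (474,403). The jars are well behind both. I'll move above the grip with the tool half-turned to the tweezers.

```bash
python3 -m jog '[[1,17.85,-14.92,1.24,0,0,-18.26],[1,17.85,-14.92,1.24,0,0,-18.26],[1,17.85,-14.92,1.24,0,0,-18.26],[1,17.85,-14.92,1.24,0,0,-18.26],[1,17.85,-14.92,1.24,0,0,-18.26],[1,17.85,-14.92,1.24,0,0,-18.26],[1,17.85,-14.92,1.24,0,0,-18.26],[1,17.85,-14.92,1.24,0,0,-18.26],[1,17.85,-14.92,1.24,0,0,-18.26],[1,17.85,-14.92,1.24,0,0,-18.26],[1,17.85,-14.92,1.24,0,0,-18.26],[1,17.85,-14.92,1.24,0,0,-18.26],[1,17.85,-14.92,1.24,0,0,-18.26],[1,17.85,-14.92,1.24,0,0,-18.26],[1,17.85,-14.92,1.24,0,0,-18.26],[1,17.85,-14.92,1.24,0,0,-18.26],[1,17.85,-14.92,1.24,0,0,-18.26],[1,17.85,-14.92,1.24,0,0,-18.26],[1,17.85,-14.92,1.24,0,0,-18.26],[1,17.85,-14.92,1.24,0,0,-18.26]]'
cat > look.py <<'E'
import sys
from h import *
np.set_printoptions(precision=1,suppress=True)
P=pose();print(P); f=sys.argv[1]
im=bot.get_image("wrist");cv2.imwrite(f"pics/{f}.png",cv2.resize(im,(800,600))); cv2.imwrite(f"raw_{f}.png",im)
import pickle
D={"P":P}
for t in ["grip","pointer","gauge_mark","tip_fixed","tip_free","tweezers","rest"]:
    l=bot.landmark_of(t,"wrist")
    if l: D[t]=ray("wrist",l[0]["position"],P); print(t,round(l[0]["score"],2),np.array(l[0]["position"])*[384,512],len(l),atz(D[t],{"grip":41,"pointer":53,"gauge_mark":52,"tip_fixed":37,"tip_free":37,"tweezers":30,"rest":0}[t]))
pickle.dump(D,open(f+".pkl","wb"))
E
python3 look.py c
```

```text
t: 3.3
position: [485.3, -123.3, 200.3]
eef_rot: [0.0, 0.185, 0.983, 0.0]
ft_force: [-0.1, 0.1, -0.1]
opening: 85.4
grip_force: 0.0
[[  -0.9    0.4    0.   485.3]
 [   0.4    0.9    0.  -123.3]
 [  -0.     0.    -1.   200.3]
 [   0.     0.     0.     1. ]]
grip 0.87 [177.1 264.5] 1 [ 489.6 -116.4   41. ]
pointer 0.58 [232.8 234.6] 2 [ 525.8 -159.9   53. ]
gauge_mark 0.53 [232.8 250.8] 1 [ 531.6 -146.3   52. ]
tip_fixed 0.78 [258.3 285.9] 1 [ 574.8 -126.3   37. ]
tip_free 0.72 [254.2 232. ] 3 [ 551.4 -174.2   37. ]
tweezers 0.85 [176.6 262.6] 2 [ 490.9 -118.5   30. ]
rest 0.93 [164.3 260.5] 1 [ 484.6 -117.8    0. ]
```

View pics/c.png

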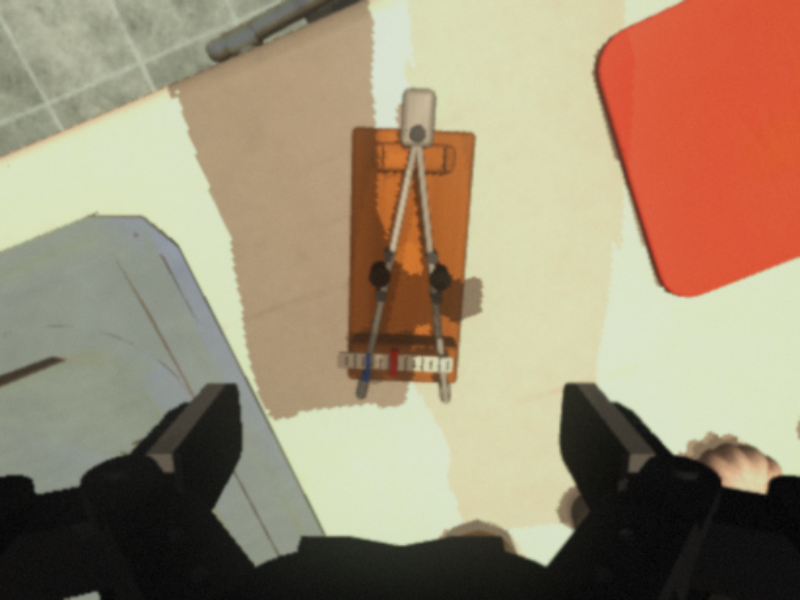

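The wrist view shows the tweezers nearly aligned. Posts are at (380,275) and (440,276), the pivot at (417,135) and the tips at (362,395) and (445,398), with the blue pointer at (367,362) and the red mark at (394,362). On the 68 mm bar that puts the mark about 16 mm from the pointer. I'll descend, correct the yaw by about 3°, and take a second view.

```bash
python3 -m jog '[[1,-0.06,0.30,1.4,0,0,0.38],[1,-0.06,0.30,2.8,0,0,0.38],[1,-0.06,0.30,2.8,0,0,0.38],[1,-0.06,0.30,2.8,0,0,0.38]]'
python3 look.py d
python3 - <<'E'
from h import *; import pickle
np.set_printoptions(precision=1,suppress=True)
C,D=[pickle.load(open(f+".pkl","rb")) for f in "cd"]
for t in C:
    if t!="P" and t in D: print(t,*tri([C[t],D[t]]))
E
```

```text
t: 4.1
position: [488.8, -116.7, 130.4]
eef_rot: [-0.001, 0.21, 0.978, -0.0]
ft_force: [0.7, -0.6, 0.7]
opening: 85.4
grip_force: 0.0
[[  -0.9    0.4   -0.   488.8]
 [   0.4    0.9    0.  -116.7]
 [   0.    -0.    -1.   130.4]
 [   0.     0.     0.     1. ]]
pointer 0.81 [274.9 221.3] 1 [ 528.7 -161.8   53. ]
gauge_mark 0.62 [268.5 240.5] 1 [ 530.3 -147.4   52. ]
tip_fixed 0.84 [295.9 289.2] 1 [ 574.4 -126.4   37. ]
tip_free 0.55 [293.8 217.4] 1 [ 549.6 -177.    37. ]
tweezers 0.93 [197.3 253.9] 1 [ 491.4 -119.3   30. ]
rest 0.92 [181.8 252.9] 1 [ 486.7 -118.3    0. ]
pointer [ 518.6 -155.1   74.3] [np.float64(0.48572442186297426), np.float64(0.4857244218629884)]
gauge_mark [ 530.6 -146.7   52.8] [np.float64(0.8348165825662304), np.float64(0.8348165825662275)]
tip_fixed [ 575.9 -126.7   34.7] [np.float64(0.13906250016157945), np.float64(0.1390625001615606)]
tip_free [ 546.2 -172.8   46.2] [np.float64(1.5405869949670552), np.float64(1.5405869949670288)]
tweezers [ 488.1 -117.7   42.9] [np.float64(0.03604328560014074), np.float64(0.03604328560014304)]
rest [ 480.6 -116.    25.7] [np.float64(0.7022445853708498), np.float64(0.7022445853708654)]
```

View pics/d.png

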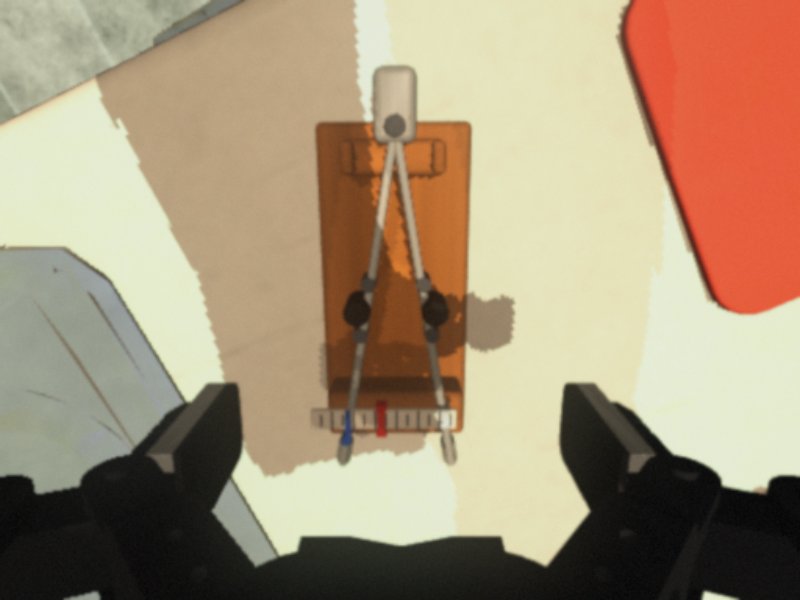

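Aligned now: pivot (395,126), posts (356,309) and (435,309), tips (345,460) and (449,460). The mark is 34 px from the pointer at 2.12 px/mm, which again gives 16.0 mm. Next I compute the final offset.

Run:
```python
from h import *
np.set_printoptions(precision=2,suppress=True)
P=pose()
for n,(u,v),z in [("postL",(356,309),50),("postR",(435,309),50),("mid",(395.5,309),50),("pivot",(395,126),45),("tipmid",(397,458),40),("pointer",(347,418),53),("mark",(381,418),53),("barL",(312,418),49),("barR",(456,418),49)]:
    w=atz(ray("wrist",(v/600,u/800),P),z); print(n,w,"tool",(np.linalg.inv(P)@np.append(w,1))[:3])
```

```text
postL [ 480.59 -133.7    50.  ] tool [  1.72 -19.09  81.11]
postR [ 494.86 -102.01   50.  ] tool [ 1.73 15.67 81.11]
mid [ 487.72 -117.86   50.  ] tool [ 1.72 -1.71 81.11]
pivot [417.82 -86.45  45.  ] tool [78.36 -1.8  86.01]
tipmid [ 560.98 -150.32   40.  ] tool [-78.39  -1.21  91.22]
pointer [ 525.32 -159.34   53.  ] tool [-49.6  -24.08  78.17]
mark [ 531.75 -145.1    53.  ] tool [-49.61  -8.46  78.18]
barL [ 520.32 -175.51   49.  ] tool [-51.68 -40.88  82.17]
barR [ 548.02 -114.1    49.  ] tool [-51.71  26.48  82.19]
```

```bash
python3 -m jog '[[1,0.03,-0.07,1.5,0,0,0],[1,0.03,-0.07,3,0,0,0],[1,0.03,-0.07,4,0,0,0],[1,0.03,-0.07,4.5,0,0,0],[1,0.03,-0.07,4.5,0,0,0],[1,0.03,-0.07,4.5,0,0,0]]'
python3 -m jog '[[0.7,0,0,0,0,0,0],[0.6,0,0,0,0,0,0],[0.55,0,0,0,0,0,0],[0.51,0,0,0,0,0,0],[0.51,0,0,0,0,0,0],[0.51,0,0,0,0,0,0],[0.51,0,0,0,0,0,0]]' 40
```

```text
t: 5.1
position: [488.8, -118.3, 18.7]
eef_rot: [0.001, 0.21, 0.978, -0.0]
ft_force: [-0.2, 0.2, -0.5]
opening: 85.5
grip_force: 0.0
t: 5.8
position: [489.1, -118.5, 19.1]
eef_rot: [0.001, 0.21, 0.978, -0.0]
ft_force: [-0.8, -0.0, 6.2]
opening: 43.7
grip_force: 8.9
```

```bash
python3 -m jog '[[0.51,0,0,-0.3,0,0,0],[0.51,0,0,-0.8,0,0,0],[0.51,0,0,-1.4,0,0,0],[0.51,0,0,-1.8,0,0,0],[0.51,0,0,-1.8,0,0,0],[0.51,0,0,-1.8,0,0,0]]'
python3 look.py e
```

```text
t: 6.4
position: [488.2, -118.1, 63.1]
eef_rot: [0.0, 0.21, 0.978, 0.0]
ft_force: [0.2, -0.2, -0.9]
opening: 43.7
grip_force: 5.8
[[  -0.9    0.4    0.   488.2]
 [   0.4    0.9   -0.  -118.1]
 [  -0.     0.    -1.    63.1]
 [   0.     0.     0.     1. ]]
rest 0.62 [207.9 254.6] 1 [ 487.7 -118.6    0. ]
```

View pics/e.png

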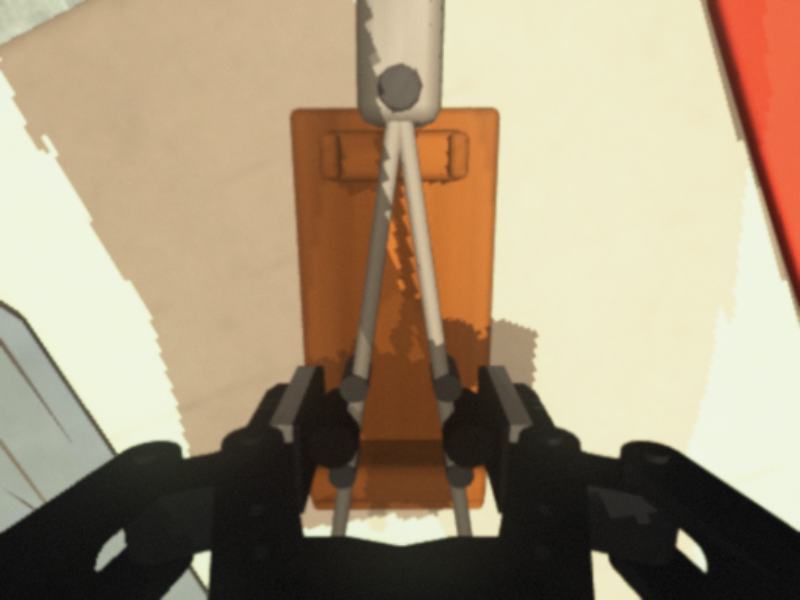

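The tweezers are lifted and held at both posts (335,440) and (470,440), level and clear of the rest. The gauge bar is hidden in this view. I'll carry them over the board.

```bash
python3 -m jog '[[0.51,0.1,0.15,0,0,0,0],[0.51,0.4,0.6,0,0,0,0],[0.51,0.9,1.3,0,0,0,0],[0.51,1.5,2.2,0,0,0,0],[0.51,2.2,3.2,0,0,0,0],[0.51,2.9,4.2,0,0,0,0],[0.51,3.6,5.2,0,0,0,0],[0.51,4.3,6.2,0,0,0,0],[0.51,5.0,7.2,0,0,0,0],[0.51,5.7,8.2,0,0,0,0],[0.51,6.3,9.1,0,0,0,0],[0.51,6.7,9.6,0,0,0,0],[0.51,6.9,9.9,0,0,0,0],[0.51,7,10.05,0,0,0,0],[0.51,7,10.05,0,0,0,0],[0.51,7,10.05,0,0,0,0]]'
python3 -m jog '[[0.5,0,0,0,0,0,0],[0.48,0,0,0,0,0,0],[0.46,0,0,0,0,0,0],[0.45,0,0,0,0,0,0],[0.44,0,0,0,0,0,0],[0.44,0,0,0,0,0,0],[0.44,0,0,0,0,0,0],[0.44,0,0,0,0,0,0],[0.44,0,0,0,0,0,0]]'
cat > see.py <<'E'
import sys
from h import *
np.set_printoptions(precision=1,suppress=True)
f=sys.argv[1]
P=pose()
ims={n:bot.get_image(n) for n in("scene","top")}
# tweezers frame from TCP pose: x=-tool x, y=tool y, z up; underside 33 above nominal TCP ref
for t in ["pointer","gauge_mark","tip_fixed","tip_free","board"]:
    rs=[]
    for n in ims:
        l=bot.landmark_of(t,n)
        if l:
            rs.append(ray(n,l[0]["position"])); print(t,n,round(l[0]["score"],2),np.array(l[0]["position"])*[384,512])
    if len(rs)==2: p,e=tri(rs); q=(np.linalg.inv(P)@np.append(p,1))[:3]; print("  ",p,e[0],"tw",q*[-1,1,-1])
out=[]
for n in ims:
    c=proj(n,(P@np.array([-50,0,-30,1]))[:3]); x,y=int(c[0]),int(c[1])
    out.append(cv2.resize(ims[n][max(0,y-40):y+40,max(0,x-50):x+50],(790,592) if n=="scene" else (400,320),interpolation=cv2.INTER_CUBIC)); print(n,"crop origin",max(0,x-50),max(0,y-40))
    cv2.imwrite(f"pics/{f}_{n}.png",out[-1]); cv2.imwrite(f"raw_{f}_{n}.png",ims[n])
E
python3 see.py f
```

```text
t: 8.4
position: [431.6, 182.3, 62.8]
eef_rot: [-0.0, 0.21, 0.978, -0.0]
ft_force: [0.6, -0.7, -1.5]
opening: 43.7
grip_force: 5.8
t: 9.3
position: [431.6, 182.9, 62.8]
eef_rot: [0.0, 0.21, 0.978, 0.0]
ft_force: [0.3, 0.2, -1.0]
opening: 38.1
grip_force: 7.6
pointer scene 0.49 [176.1 183.9]
pointer top 0.68 [234.9 181.6]
   [479.8 155.4  70.3] 2.4781389469447728 tw [55.3 -5.3  7.5]
tip_fixed top 0.79 [219.6 174.6]
tip_free scene 0.58 [176.6 193.7]
tip_free top 0.53 [226.7 195.6]
   [492.6 125.4  90.1] 2.681164364188778 tw [ 79.2 -27.4  27.3]
board scene 0.94 [190.1 189.5]
board top 0.71 [231.6 188.6]
   [487.5 152.2  -0. ] 2.413956523829494 tw [ 63.6  -5.1 -62.8]
scene crop origin 128 130
top crop origin 127 194
```

View pics/f_scene.png

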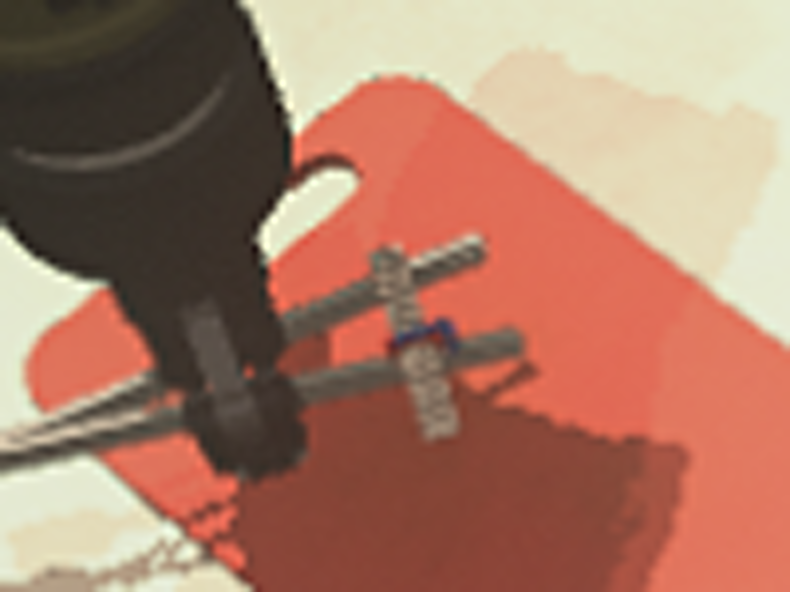

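The scene crop shows both tips over the board at (475,250) and (510,342). The blue pointer, about (425,332), is right next to the red mark, about (425,345). I'll quantify that with sub-pixel colour blobs.

Run:
```python
from h import *
np.set_printoptions(precision=1,suppress=True)
P=pose(); print(bot.get_calibration("scene")["T"], bot.get_calibration("scene")["fx"])
im=cv2.imread("raw_f_scene.png"); 
# tweezers origin vs TCP: x_tool 0.. ; underside z ~ 74
def w(x,y,h,z0=74): p=(P@np.array([-x,y,0,1]))[:3]; p[2]=z0+h; return p
for n in("scene","top"):
  print(n,"bar ends",proj(n,w(50,28.5,19)),proj(n,w(50,-39.5,19)),"mark",proj(n,w(50,-6.8,24)),"ptr",proj(n,w(50,-7.5,24)))
c=im[165:190,170:195]; print("B-R"); print((c[...,0].astype(int)-c[...,2])[4:14,4:20]); print("R-G");print((c[...,2].astype(int)-c[...,1])[4:14,4:20]); print("origin row 169 col 174")
a=cv2.resize(im[158:190,165:205],(800,600)[:1]+(640-40,),interpolation=cv2.INTER_NEAREST); cv2.imwrite("pics/g.png",a)
```

```text
[[   0.7    0.6   -0.3  268.7]
 [  -0.7    0.6   -0.3 -251.3]
 [   0.     0.5    0.9  809.4]
 [   0.     0.     0.     1. ]] 379.8855394876282
scene bar ends [174.6 159.9] [183.6 184.5] mark [178.8 171.3] ptr [178.9 171.5]
top bar ends [165.6 228.9] [193.8 242.4] mark [179.9 235.7] ptr [180.1 235.9]
B-R
[[ -22  -28  -41  -37  -32  -30  -52 -123 -148 -144 -142 -140 -140 -140
  -139 -140]
 [ -21  -23  -31  -30  -35  -36  -68 -144 -144 -142 -141 -140 -140 -141
  -140 -139]
 [ -46  -76  -76  -35  -33  -30  -46 -104 -147 -144 -144 -142 -141 -141
  -139 -141]
 [-116 -152 -132  -40  -33  -38  -43  -91 -148 -129 -129 -141 -144 -141
  -141 -141]
 [-145 -145 -136  -64  -30  -30  -19  -59 -105  -18  -22  -99 -146 -143
  -142 -144]
 [-143 -143 -141  -88  -22  -23    9   13    9   -5   29  -42 -144 -137
  -128 -124]
 [-142 -143 -142 -100   15   13    2  -17  -59  -70   -6  -32  -89  -83
   -57  -34]
 [-144 -145 -132  -63  -11  -39  -42  -52  -47  -54  -20    7  -13  -24
   -25  -25]
 [-141 -136 -126  -69  -56  -37  -40  -34  -39  -38  -28   -3  -21  -24
   -24  -23]
 [ -87  -66  -65  -43  -42  -43  -41  -38  -36  -32  -22  -20  -24  -22
   -24  -35]]
R-G
[[ 12  14  21  20  17  15  36 104 125 122 119 118 118 117 115 116]
 [  9  12  19  16  18  17  49 123 122 120 118 118 118 119 117 115]
 [ 34  62  59  16  18  15  29  83 124 121 120 119 118 118 117 117]
 [ 97 130 111  20  17  19  23  70 126 112 111 119 120 118 117 117]
 [124 124 115  44  15  16  11  51  99  28  32  92 122 119 117 119]
 [121 122 119  70  11  15   1   0  13  20  -3  56 119 112 105 102]
 [120 121 123  92  -1  11  14  25  53  65  15  36  73  64  40  19]
 [121 123 114  64  24  34  32  38  33  45  22   4   6  10  12  12]
 [119 115 106  60  44  20  20  18  20  26  22   9  12  12  13  12]
 [ 70  50  49  32  28  21  21  20  18  16  12  12  13  12  13  24]]
origin row 169 col 174
```

View pics/g.png

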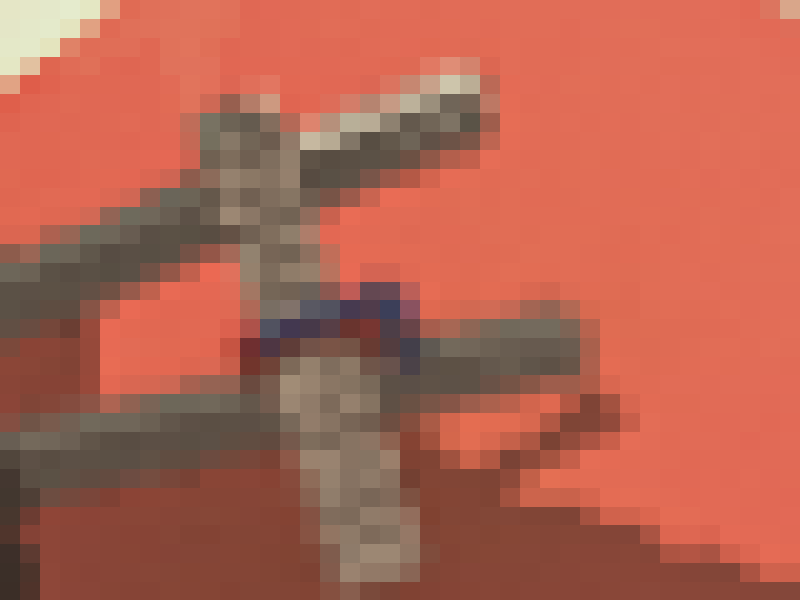

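In the magnified picture the pointer stripe (about 310,318) covers the top of the mark. Only the mark's camera-facing side shows below it, with its edge near y = 352 (1.8 px down). My projection for a centred pointer predicts about 2.0 px. The opening (38.1 mm, against a target of about 37.5–37.7) says at most 1 mm short, so I'll squeeze slightly more and hold.

```bash
python3 -m jog '[[0.437,0,0,0,0,0,0],[0.437,0,0,0,0,0,0],[0.437,0,0,0,0,0,0],[0.437,0,0,0,0,0,0],[0.437,0,0,0,0,0,0],[0.437,0,0,0,0,0,0],[0.437,0,0,0,0,0,0],[0.437,0,0,0,0,0,0],[0.437,0,0,0,0,0,0],[0.437,0,0,0,0,0,0],[0.437,0,0,0,0,0,0],[0.437,0,0,0,0,0,0],[0.437,0,0,0,0,0,0],[0.437,0,0,0,0,0,0]]' && python3 -c "
from plant import bot
print(bot.finish_job())"
```

```text
t: 11.3
position: [431.6, 182.8, 62.8]
eef_rot: [-0.0, 0.21, 0.978, -0.0]
ft_force: [0.1, 0.5, -1.0]
opening: 37.5
grip_force: 7.6
the job is handed in; nothing more can be done
None
```

I handed the job in at 11.3 s, with the tweezers held steady and level over the board, squeezed to 37.5 mm over the posts and the pointer within about 1 mm of the red mark by my measurements; no verdict was returned.

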